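# Send the column outflow into the beaker

## Task

Send the column's outflow into the wide open beaker: with a fingertip, push the swivel spout round until its outlet is over the middle of the beaker, and only then push the valve's black lever all the way open, to its stop, in line with the pipe. Keep the valve shut until the spout is over the beaker, and leave the beaker, the other vessels and the bottle standing where they are.

Things in the scene. Friction and masses are not known exactly. Their poses are not given: they have to be found in the camera images.
- spout_pivot (a point): Point on the vertical turning axis of the swivel spout, at the height of the spout arm's centreline, 140 mm above the bench. Fixed to the stand: a grey base plate (100 x 400 mm, 12 mm thick) with a 20 mm thick upright steel pipe topped by the spout's dark hub (34 mm diameter, its top 158 mm above the bench). The axes are those of the stand: its -x axis is where the spout points at joint value 0, and the valve lies 260 mm along its -y axis.
- spout_outlet (a point): Middle of the open end of the spout's outlet, 135 mm out from the axis and 112 mm above the bench. The spout is a level round steel bar, 14 mm thick, its centreline 140 mm above the bench, running straight from the hub to 118 mm from the axis, where it bends down to the outlet. Its underside (133 mm) passes above all three vessels below.
- spout (a joint): Angle of the swivel spout about the vertical axis, rad: 0 points along the stand's -x axis, and it grows anticlockwise seen from above (towards the stand's -y axis, the valve's side). Stops at -1.5 and 1.5. It is held by friction (0.15 N m, about 2 N at 85 mm from the axis) and stays where it is left.
- valve_axis (a point): Point on the vertical turning axis of the shut-off valve's lever, at mid-height of the lever, 82 mm above the bench. Axes as those of the stand. The pipe runs under the lever along the stand's y axis, its centreline 45 mm above the bench.
- lever_tip (a point): Middle of the free end of the valve lever, 115 mm from the valve's axis and 82 mm above the bench. The lever is a level black bar, 16 mm wide and 14 mm high (75 to 89 mm above the bench).
- lever (a joint): Angle of the valve lever about its vertical axis, rad: 0 is shut (across the pipe, along the stand's -x axis), and it grows anticlockwise seen from above to the stop at 1.571, fully open (along the pipe, pointing along the stand's -y axis, away from the spout). Friction 0.18 N m (about 2 N at 85 mm from the axis); stays where it is left.
- beaker: The wide open white plastic beaker, 74 mm in diameter (78 mm at the rim), 70 mm high, empty, loose. Origin: centre of its underside. It stands in one of three places around the spout, each about 135 mm from the spout's axis and at spout angles of about -0.9, 0 and 0.9.
- cylinder: Narrow open white measuring cylinder, 32 mm in diameter and 92 mm high on a 60 mm foot, loose; stands in another of the three places. Origin: centre of its underside.
- jar: White screw-capped sample jar, 56 mm in diameter, 70 mm high, closed, loose; stands in another of the three places. Origin: centre of its underside.
- bottle: White capped bottle, 60 mm in diameter, 130 mm high, loose; stands to the side of the stand away from the valve, out of the spout's reach. Origin: centre of its underside.
There are look-alikes about, which are no part of the job. What is shaped like the bottle but red is not meant.

How it is judged:
By the outcome, as a careful person would: the job done as asked, in the order asked, and still so for the second after the job is handed in, with the robot touching nothing.
It also fails if it takes over 58 s, if anything falls off the work surface, if the arm or the gripper's body presses on something with over 40 N, if the wrist force passes 120 N, or if a joint passes its speed limit or range.

## Robot

A 6-joint arm with a two-finger parallel gripper is mounted at the origin on the work surface. World frame = base frame: x ahead of the robot, y to its left, z up, the work surface at z = 0. Lengths are in m, angles in rad, forces in N, time in s.
With the tool pointing down it reaches from about 0.375 to 0.825 m from the base axis. Payload 5.5 kg.
Tool frame: the origin (TCP) lies on the mounting face of the last link; the fingertips stand 173 mm ahead of it and the grasp point (between the pads) lies arm.grip_depth ahead of it (arm.grip_depth is the distance from the TCP to the grasp point, in m); x points along the fingers, y is the direction in which the jaws open and shut, and the axes are right-handed (so a half turn about x gives the same grasp; the last joint's range is limited). The gripper opens to 85 mm and grips with 20 to 120 N. Pads are 22 mm wide; open, the fingers measure 114 mm over their backs; the gripper's body (76 mm by 85 mm) begins 54 mm behind the grasp point. The pads swing forward as they close: fully open they stand 13 mm farther back than shut.
Start: joints at [1.183, 0.314, -0.047, 1.21, 0, 1.571], TCP at [0.227, 0.555, 0.405] pointing down, gripper open.
Joint ranges: [-2.67, 2.67], [-0.69, 1.73], [-1.03, 1.25], [-2.08, 2.16], [-1.42, 1.45], [-3.14, 3.14]. Speed limits (rad/s): [2.39, 2.39, 3.01, 3.14, 3.14, 3.14].

## Interface

Orientations are given as a 3x3 rotation matrix whose columns are the frame's x, y, z axes.
In Python, from cell import arm gives the robot as it stands.
- The arm moves only by the tool drive_tool, never from a script. Its argument "commands" is a list of rows, each an object with "fingers": the finger opening in cm, from 0 to 8.54; "translation": the shift along the tool's x, y, z in cm, a list of three; "turn": the turn, a rotation vector about the tool's x, y, z in rad, a list of three. In form: [{"fingers": fingers, "translation": [tx, ty, tz], "turn": [rx, ry, rz]}, ...]. A call has 1 to 5 rows; each row shifts and turns the commanded pose from where the row before left it, along the tool's axes as they then stand; what a row does not reach is not made up. A row lasts 1/10 s, in which the tool goes at most 50 mm and 8.59 degrees, less where a joint would pass 70% of its speed; a pose out of reach is approached as far as the arm can. A call with a gripper value outside its range is refused whole. The fingers move at their own pace and stop on an object; "force" is the grip in N (left out, the last holds). Time passes only in rows, so rows that do not move let the fingers close. It gives the time, the measured TCP pose, the force and the opening at its end, in the units of the state.
- arm.get_state(): the state, without advancing time (a new reading comes with each control period).
- arm.snapshot(name): name is "scene" or "top"; returns a dict with "pixels" (420x560x3 uint8, red, green, blue), "K" (3x3 intrinsics, pixels), "rvec" (rotation vector, rad) and "tvec" (3), from world to camera coordinates, as OpenCV has them. Camera axes: x right, y down, z forward; pixel columns grow to the right and rows downward; lengths in m; the calibration is good to about 2 mm. A picture is of the moment at which its call begins. There is no depth.
- arm.sign_off(): hands the job in, once; it reports no verdict.
The state is a dict: "t": time; "q": joint angles; "joint_velocities": joint speeds; "tau": joint torques, N m; "position": TCP position; "eef_rot": TCP orientation; "wrist_force": force on the tool from outside, world axes, zero at the start; "wrist_torque": the same for the moment, N m; "gripper_width": finger opening in m.
Only numpy, scipy, OpenCV 4.12 (cv2) and the standard library are available. Lean on these libraries where they do the work, as an engineer would, in place of code of your own. Each camera call takes 0.05 s, during which the arm holds its last target.

## Working session

There is one attempt and no reset: what is moved stays moved. The work goes in short steps, Python scripts to look and compute and a tool call to move; the robot and the scene stay as the last step left them, time stands still between calls to the robot, and variables do not carry over. Pictures are saved under pics/ and viewed, and the job is handed in when it is done.

Besides the shell and the picture viewer there is one more tool, called after "Request:" as name([rows], argument=value, ...), one row to a line, values as JSON. drive_tool: Moves the arm, as the interface text tells. Its arguments: {"type":"object","properties":{"commands":{"type":"array","items":{"type":"object","properties":{"fingers":{"type":"number"},"translation":{"type":"array","items":{"type":"number"}},"turn":{"type":"array","items":{"type":"number"}}}}},"force":{"type":"number"}},"required":["commands"]}

```bash
mkdir -p pics; python3 - <<'E'
from cell import arm
import cv2,numpy as np
for n in("scene","top"):
    s=arm.snapshot(n); np.savez(n+".npz",**s)
    cv2.imwrite(f"pics/{n}0.png",cv2.resize(s["pixels"][:,:,::-1],(800,600),interpolation=cv2.INTER_CUBIC))
s=arm.get_state();print(s["t"],s["position"],s["eef_rot"],s["gripper_width"],arm.grip_depth)
E
```

```text
0.1 [0.22679372 0.55521838 0.40391682] [[-5.93902730e-04  3.78115413e-01  9.25758274e-01]
 [-1.43965907e-03  9.25757155e-01 -3.78115879e-01]
 [-9.99998787e-01 -1.55734035e-03 -5.45241848e-06]] 0.08542832214345232 0.1547
```

View pics/scene0.png

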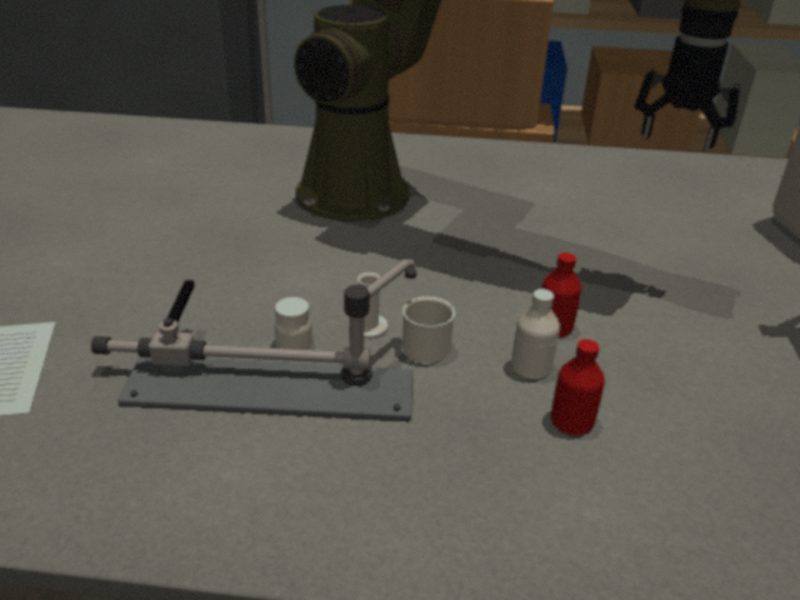

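View pics/top0.png

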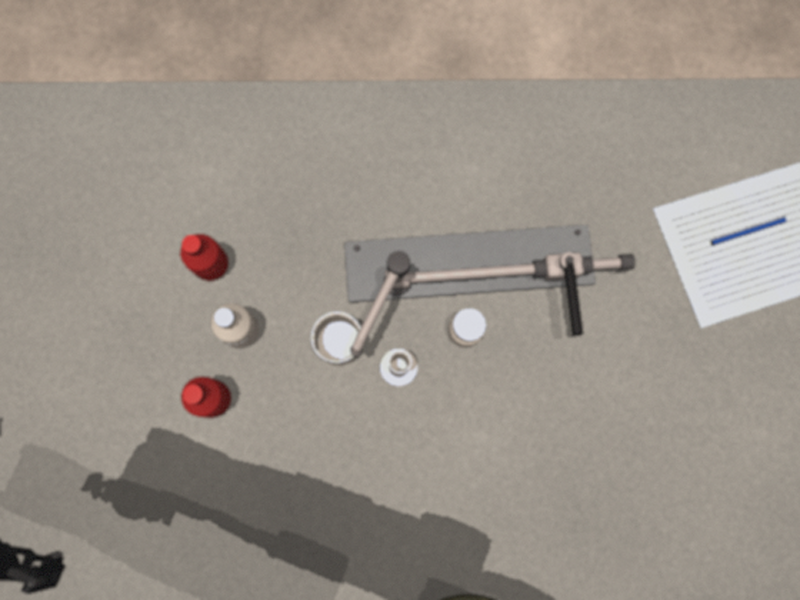

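The scene view shows the stand, with the spout tip at about (410,270), beaker (428,330), cylinder (370,305), jar (293,325), white bottle (536,335) and two red look-alikes. The top view shows the hub at (399,264), the outlet at (357,348), the beaker at (337,338), and the lever running from (568,262) to (576,333). Next, enlarged crops.

```bash
python3 - <<'E'
import cv2,numpy as np
a=np.load("top.npz")["pixels"][:,:,::-1]
# orig crop x 205..315,y165..275 ; x 370..450
cv2.imwrite("pics/c1.png",cv2.resize(a[165:275,205:345],None,fx=5.5,fy=5.5,interpolation=cv2.INTER_CUBIC))
cv2.imwrite("pics/c2.png",cv2.resize(a[165:245,360:460],None,fx=7,fy=7,interpolation=cv2.INTER_CUBIC))
E
```

```text
(no output)
```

View pics/c1.png

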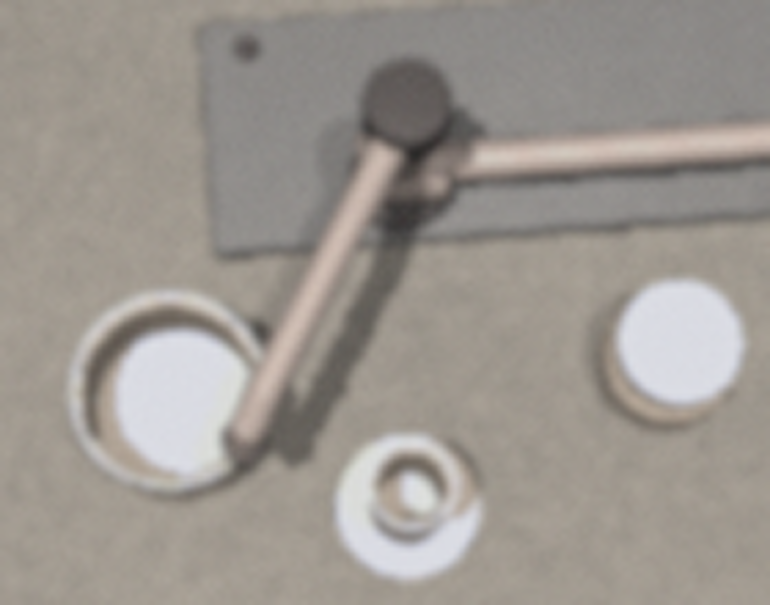

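View pics/c2.png

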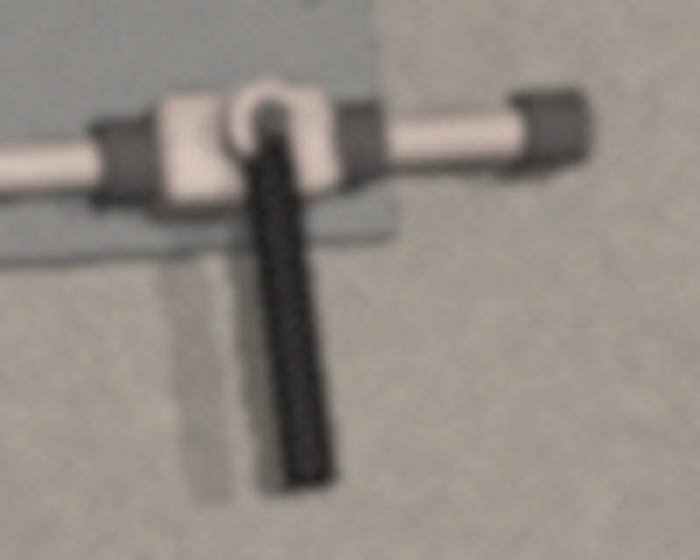

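```bash
cat > h.py <<'E'
import numpy as np,cv2
def ray(name,uv,z,f=None):
    s=np.load(f or name+".npz");R=cv2.Rodrigues(s["rvec"])[0];t=s["tvec"].ravel()
    d=R.T@np.linalg.solve(s["K"],[uv[0],uv[1],1.]);c=-R.T@t
    return c+d*(z-c[2])/d[2]
E
python3 - <<'E'
from h import *
f=lambda u,z:ray("top",(u[0]/5.5+205-.4,u[1]/5.5+165-.4),z)
g=lambda u,z:ray("top",(u[0]/7+360-.4,u[1]/7+165-.4),z)
P=dict(hub=f((406,101),.158),rim=f((170,392),.07),s1=f((380,150),.147),s2=f((258,415),.147),end=f((240,450),.13),jar=f((680,342),.07),cyl=f((411,490),.092),foot=f((408,507),.006),
la=g((271,118),.089),lt=g((309,485),.085),p1=f((500,160),.055),p2=g((510,130),.055),b1=f((198,22),.012),b2=f((218,255),.012),b3=g((395,238),.012), bott=ray("top",(224*.7,317*.7),.13))
for k,v in P.items(): print(k,(v*1000).round(1))
import math
xa=P['b1']-P['b2'];print("stand x ang",math.atan2(xa[1],xa[0]))
ya=P['b2']-P['b3'];print("y",math.atan2(ya[1],ya[0])-math.pi/2)
ya=P['hub']-P['la'];print("y2",math.atan2(ya[1],ya[0])-math.pi/2,np.linalg.norm(ya[:2]))
l=P['lt']-P['la'];print("lever ang-(pi)",math.atan2(-l[1],-l[0]),np.linalg.norm(l[:2]))
for a,b in(('s1','s2'),('hub','rim'),('hub','cyl'),('hub','jar'),('hub','end')):
    d=P[b]-P[a];print(a,b,math.atan2(-d[1],-d[0]),np.linalg.norm(d[:2]))
E
```

```text
hub [590.4  98.7 158. ]
rim [495.9 190.2  70. ]
s1 [574.6 108.2 147. ]
s2 [476.8 153.6 147. ]
end [466.  160.8 130. ]
jar [513.5  -9.4  70. ]
cyl [454.4  97.3  92. ]
foot [456.1  96.6   6. ]
la [ 607.9 -161.6   89. ]
lt [ 494.4 -167.7   85. ]
p1 [590.4  58.8  55. ]
p2 [ 611.4 -246.4   55. ]
b1 [660.3 182.2  12. ]
b2 [560.6 174.   12. ]
b3 [ 585.6 -220.1   12. ]
bott [518.1 346.5 130. ]
stand x ang 0.082801649352865
y 0.06323706603044421
y2 0.06693418154602848 0.2608530480173699
lever ang-(pi) 0.05353029556564524 0.11367462465115528
s1 s2 -0.43412189528232004 0.10784238894142177
hub rim -0.7689598388803986 0.13158495257711914
hub cyl 0.010070907147681432 0.13599632335123713
hub jar 0.9523054118769273 0.13265370688293499
hub end -0.46314738718646736 0.13903833632755866
```

The task bottle is the white one at (232,325), and the red ones at (205,257) and (206,397) are look-alikes. There is only one spout, at (357,348), and one lever, at (576,333). The beaker is the wide open vessel at (337,338), not the narrow cylinder (399,367) or the capped jar (468,325). The close crop confirms this. The spout has to turn about -0.33 rad, towards +y, so I'll go to its -y side with the fingers closed.

Request:
drive_tool([
  {"fingers":0,"translation":[0,-2.4,3.0],"turn":[0,0,0]},
  {"fingers":0,"translation":[0,-2.4,3.0],"turn":[0,0,0]},
  {"fingers":0,"translation":[0,-2.4,3.0],"turn":[0,0,0]},
  {"fingers":0,"translation":[0,-2.4,3.0],"turn":[0,0,0]},
  {"fingers":0,"translation":[0,-2.4,3.0],"turn":[0,0,0]},
])

```text
t: 0.6
position: [0.3207, 0.3862, 0.4043]
eef_rot: [[-0.0, 0.378, 0.926], [-0.001, 0.926, -0.378], [-1.0, -0.001, -0.0]]
wrist_force: [0.1, 0.3, 0.2]
gripper_width: 0.0123
```

Request:
drive_tool([
  {"fingers":0,"translation":[0,-2.4,3.0],"turn":[0,0,0]},
  {"fingers":0,"translation":[0,-2.4,3.0],"turn":[0,0,0]},
  {"fingers":0,"translation":[0,-2.4,3.0],"turn":[0,0,0]},
  {"fingers":0,"translation":[0,-2.4,3.0],"turn":[0,0,0]},
  {"fingers":0,"translation":[0,-2.4,3.0],"turn":[0,0,0]},
])

```text
t: 1.1
position: [0.4142, 0.2183, 0.4045]
eef_rot: [[-0.0, 0.378, 0.926], [-0.0, 0.926, -0.378], [-1.0, -0.0, -0.0]]
wrist_force: [0.3, 0.7, -0.4]
gripper_width: 0.0003
```

Request:
drive_tool([
  {"fingers":0,"translation":[0,-2.4,3.0],"turn":[0,0,0]},
  {"fingers":0,"translation":[0,-2.4,3.0],"turn":[0,0,0]},
  {"fingers":0,"translation":[0,0,0],"turn":[0.13,0,0]},
  {"fingers":0,"translation":[0,0,0],"turn":[0.13,0,0]},
  {"fingers":0,"translation":[0,0,0],"turn":[0.13,0,0]},
])

```text
t: 1.6
position: [0.4513, 0.1521, 0.4043]
eef_rot: [[-0.001, 0.706, 0.708], [-0.0, 0.708, -0.706], [-1.0, -0.001, -0.0]]
wrist_force: [1.7, 0.3, -0.4]
gripper_width: -0.0002
```

Request:
drive_tool([
  {"fingers":0,"translation":[0,-0.7,3.6],"turn":[0,0,0]},
  {"fingers":0,"translation":[0,-0.7,3.6],"turn":[0,0,0]},
  {"fingers":0,"translation":[3.7,0,0],"turn":[0,0,0]},
  {"fingers":0,"translation":[3.7,0,0],"turn":[0,0,0]},
  {"fingers":0,"translation":[3.7,0,0],"turn":[0,0,0]},
])

```text
t: 2.1
position: [0.4927, 0.0917, 0.2924]
eef_rot: [[0.0, 0.702, 0.712], [0.0, 0.712, -0.702], [-1.0, 0.0, 0.0]]
wrist_force: [0.5, 0.4, -0.1]
gripper_width: 0.0
```

```bash
cat > snap.py <<'E'
import sys
from cell import arm
import cv2,numpy as np
n=sys.argv[1];o=sys.argv[2];x0,y0,x1,y1=map(int,sys.argv[3:7])
s=arm.snapshot(n); np.savez(o+".npz",**s)
k=min(800/(x1-x0),600/(y1-y0));k=int(k*2)/2
cv2.imwrite(f"pics/{o}.png",cv2.resize(s["pixels"][y0:y1,x0:x1,::-1],None,fx=k,fy=k,interpolation=cv2.INTER_CUBIC))
st=arm.get_state();print("scale",k,st["t"],st["position"].round(4),st["wrist_force"].round(1))
E
python3 snap.py scene a1 150 100 450 320; python3 snap.py top a2 205 165 345 275
```

```text
scale 2.5 2.15 [0.49   0.0914 0.2865] [-3.4 -0.4 -3.8]
scale 5.0 2.2 [0.49   0.0915 0.2891] [ 0.1  0.3 -0.5]
```

View pics/a1.png

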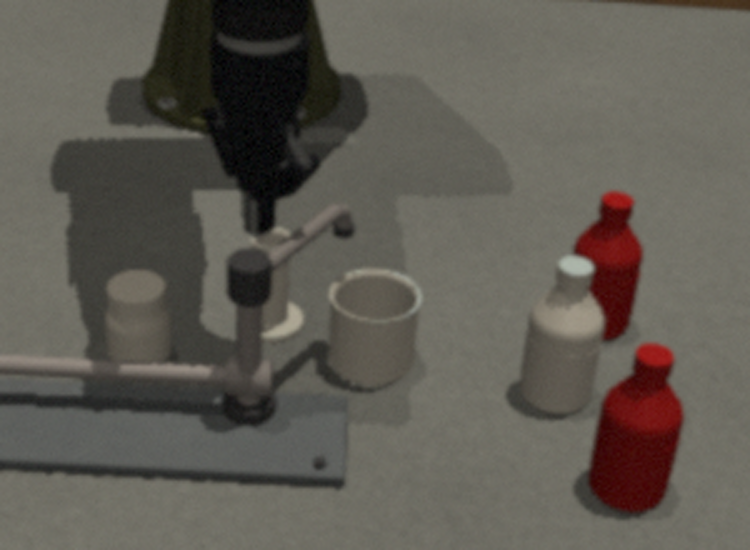

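View pics/a2.png

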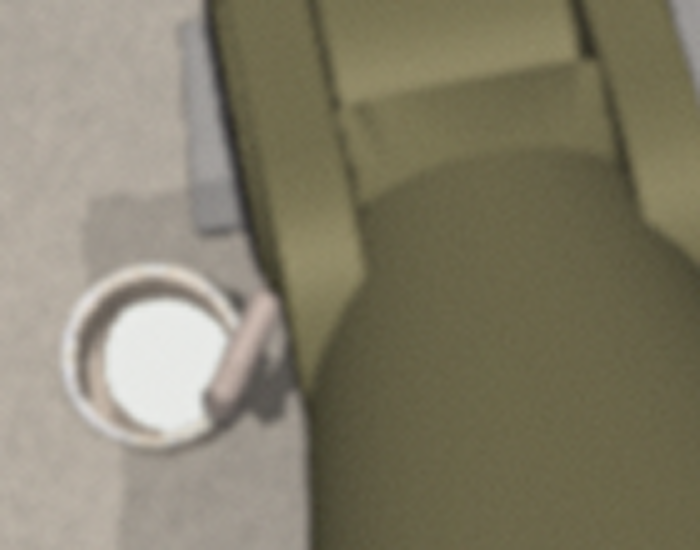

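The finger is beside the spout on its -y side, at (258,215) in the scene crop, with nothing disturbed. I'll push towards the beaker and stop short on purpose.

Request:
drive_tool([
  {"fingers":0,"translation":[0,1.0,-0.4],"turn":[0,0,0]},
  {"fingers":0,"translation":[0,1.0,-0.4],"turn":[0,0,0]},
  {"fingers":0,"translation":[0,1.0,-0.4],"turn":[0,0,0]},
  {"fingers":0,"translation":[0,1.0,-0.4],"turn":[0,0,0]},
  {"fingers":0,"translation":[0,0.8,-0.3],"turn":[0,0,0]},
])

```text
t: 2.7
position: [0.5136, 0.1409, 0.2947]
eef_rot: [[0.002, 0.701, 0.713], [-0.0, 0.713, -0.701], [-1.0, 0.001, 0.001]]
wrist_force: [-0.3, -2.6, 0.5]
gripper_width: 0.0002
```

```bash
python3 snap.py top b2 205 165 345 275;python3 snap.py scene b1 150 100 450 320
```

```text
scale 5.0 2.75 [0.514  0.1417 0.2944] [0.7 0.3 0.5]
scale 2.5 2.8 [0.5135 0.1412 0.2941] [ 0.1 -0.3  0.3]
```

View pics/b2.png

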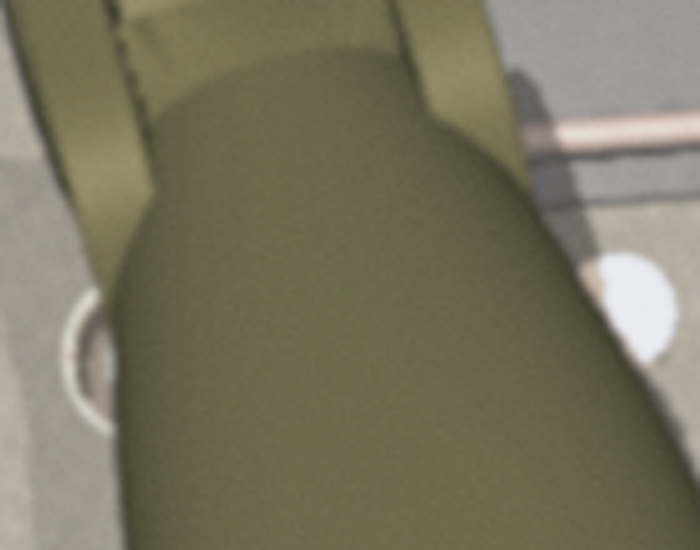

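View pics/b1.png

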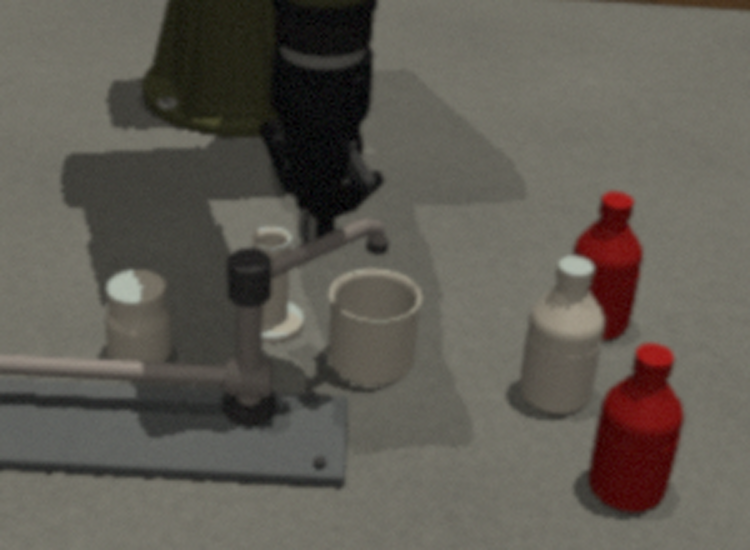

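```bash
cat > ang.py <<'E'
import numpy as np,cv2,sys
f=sys.argv[1]; s=np.load(f+".npz")
H=np.array([.5904,.0987])
for a in np.arange(-.4,-1.0,-.05):
    d=np.array([-np.cos(a),-np.sin(a)])
    P=np.array([[*(H+.135*d),.112],[*(H+.118*d),.147]])
    p=cv2.projectPoints(P,s["rvec"],s["tvec"],s["K"],None)[0].reshape(-1,2)
    print(round(a,2),((p-[150,100])*2.5+.75).round(0).tolist())
r=cv2.projectPoints(np.array([[.4959,.1902,.07]]),s["rvec"],s["tvec"],s["K"],None)[0].reshape(2);print("rim",(r-[150,100])*2.5)
E
python3 ang.py b1; python3 - <<'E'
import cv2,numpy as np
s=np.load("b1.npz")["pixels"][:,:,::-1]
cv2.imwrite("pics/b1z.png",cv2.resize(s[170:270,230:330],None,fx=6,fy=6,interpolation=cv2.INTER_CUBIC))
E
```

```text
-0.4 [[331.0, 230.0], [323.0, 203.0]]
-0.45 [[338.0, 232.0], [329.0, 205.0]]
-0.5 [[345.0, 234.0], [335.0, 207.0]]
-0.55 [[352.0, 237.0], [341.0, 209.0]]
-0.6 [[358.0, 240.0], [347.0, 212.0]]
-0.65 [[364.0, 243.0], [353.0, 215.0]]
-0.7 [[370.0, 246.0], [358.0, 217.0]]
-0.75 [[376.0, 250.0], [363.0, 220.0]]
-0.8 [[381.0, 253.0], [368.0, 223.0]]
-0.85 [[387.0, 257.0], [372.0, 227.0]]
-0.9 [[392.0, 261.0], [377.0, 230.0]]
-0.95 [[396.0, 265.0], [381.0, 234.0]]
rim [371.57467444 293.74380095]
```

View pics/b1z.png

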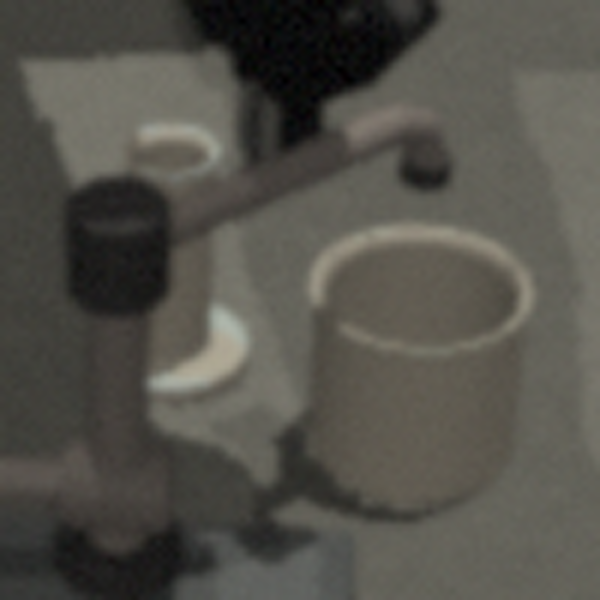

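Outlet is at about (425,172) in the enlarged crop, and the rim centre at (421,289). That puts the spout at about -0.71, with -0.77 wanted. I'll push 4 mm more, back off and look from above.

Request:
drive_tool([
  {"fingers":0,"translation":[0,0.4,0],"turn":[0,0,0]},
  {"fingers":0,"translation":[0,0,0],"turn":[0,0,0]},
  {"fingers":0,"translation":[0,-2,0],"turn":[0,0,0]},
  {"fingers":0,"translation":[0,-4,0],"turn":[0,0,0]},
  {"fingers":0,"translation":[0,-4.5,0],"turn":[0,0,0]},
])

```text
t: 3.3
position: [0.4417, 0.0673, 0.2936]
eef_rot: [[0.001, 0.701, 0.713], [0.0, 0.713, -0.701], [-1.0, 0.001, 0.0]]
wrist_force: [-0.6, -1.0, 0.6]
gripper_width: 0.0006
```

Request:
drive_tool([
  {"fingers":0,"translation":[-4,-2,0],"turn":[0,0,0]},
  {"fingers":0,"translation":[0,-3,3],"turn":[0,0,0]},
  {"fingers":0,"translation":[0,-3,3],"turn":[0,0,0]},
  {"fingers":0,"translation":[0,-3,3],"turn":[0,0,0]},
  {"fingers":0,"translation":[0,0,0],"turn":[0,0,0]},
])

```text
t: 3.8
position: [0.4288, -0.0776, 0.3341]
eef_rot: [[0.001, 0.706, 0.708], [-0.002, 0.708, -0.706], [-1.0, -0.0, 0.002]]
wrist_force: [0.9, 0.6, -0.5]
gripper_width: -0.0
```

```bash
python3 snap.py top d2 205 165 345 275;python3 snap.py scene d1 150 100 450 320
```

```text
scale 5.0 3.85 [ 0.4287 -0.0759  0.3339] [ 0.1  0.1 -0.9]
scale 2.5 3.9 [ 0.4287 -0.0747  0.3337] [ 1.   0.5 -0.1]
```

View pics/d2.png

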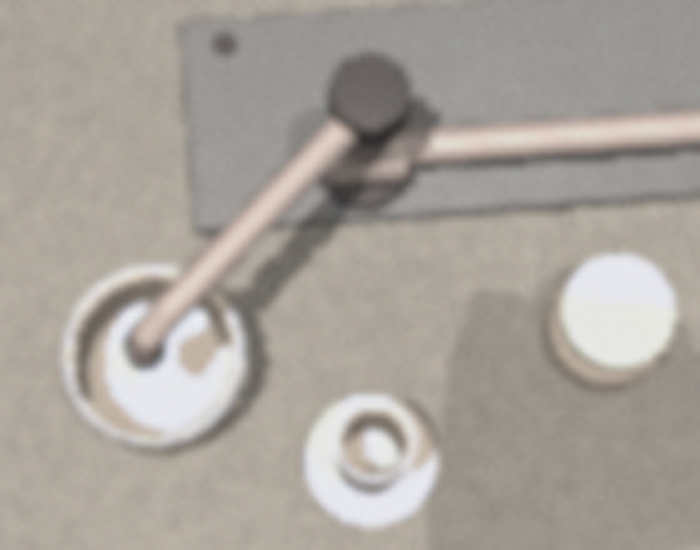

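View pics/d1.png

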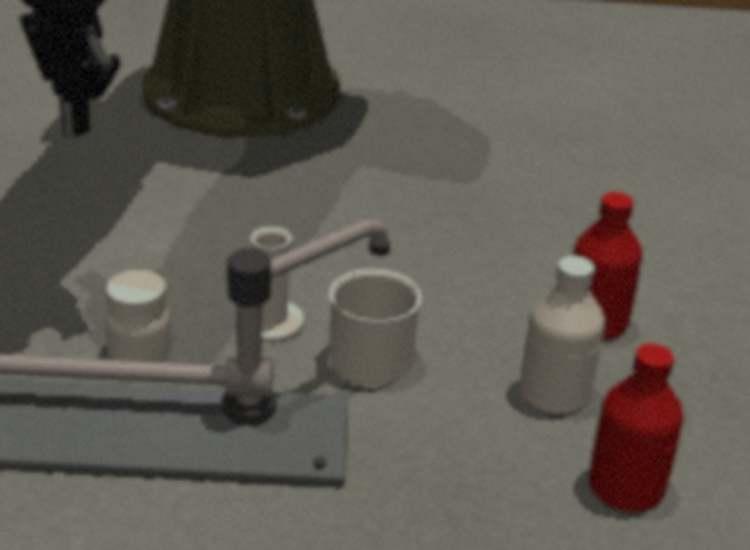

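```bash
python3 - <<'E'
from h import *
import math
f=lambda u,z:ray("top",(u[0]/5+205-.4,u[1]/5+165-.4),z,"d2.npz")
P=dict(hub=f((370,93),.158),rim=f((155,356),.07),s1=f((335,138),.144),s2=f((170,313),.144),end=f((147,351),.115))
for k,v in P.items(): print(k,(v*1000).round(1))
for a,b in(('s1','s2'),('hub','rim'),('hub','end'),('hub','s2')):
    d=P[b]-P[a];print(a,b,math.atan2(-d[1],-d[0]),np.linalg.norm(d[:2]))
E
python3 - <<'E'
import cv2,numpy as np
s=np.load("d2.npz")["pixels"][:,:,::-1]
cv2.imwrite("pics/d2z.png",cv2.resize(s[175:265,205:295],None,fx=6.5,fy=6.5,interpolation=cv2.INTER_CUBIC))
E
```

```text
hub [589.9  98.3 158. ]
rim [496. 190.  70.]
s1 [574.6 112.5 144. ]
s2 [503.4 179.5 144. ]
end [492.1 190.5 115. ]
s1 s2 -0.7547247118654731 0.09782595527046234
hub rim -0.7732932648596332 0.13123590210633587
hub end -0.755613598137413 0.13448927414490253
hub s2 -0.7531992446588547 0.1186964589676564
```

View pics/d2z.png

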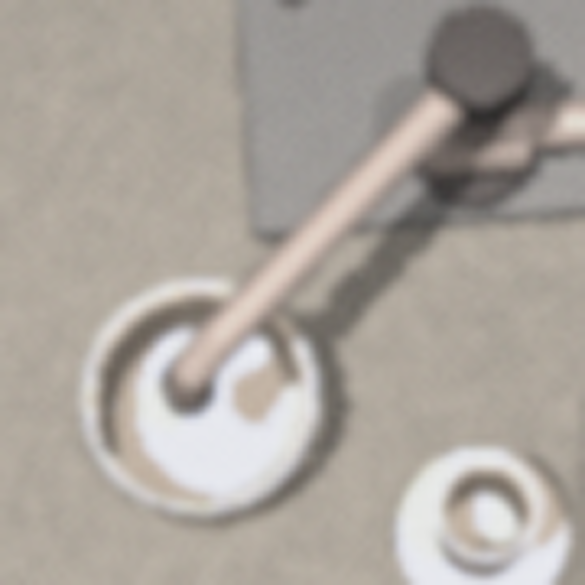

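The outlet is at (187,395) in the zoom, and the rim centre is at about (203,400). The outlet is within about 4 mm of the middle, the angle is -0.755 against -0.77, and the vessels haven't moved. Next is the lever, so I'll plan the arc.

```bash
python3 - <<'E'
from cell import arm
import numpy as np
s=arm.get_state();p=s["position"];R=s["eef_rot"];print(p.round(4),s["q"].round(2))
A=np.array([.608,-.162]);R0=R
y=R[:2,1];z=R[:2,2]
def T(a,extra,r=.085):
    d=-np.array([np.cos(a),np.sin(a)]);n=np.array([np.sin(a),-np.cos(a)])
    o=.008+.015*abs(n@y)+.011*abs(n@z)
    return A+r*d+n*(extra-o)
W=[T(.06,-.02)]+[T(a,0) for a in np.arange(.06,1.64,.196)]+[T(1.637,0)]
q=p[:2]
for w in W:
    d=w-q;print(w.round(4),"y,z cm",(d@y*100).round(2),(d@z*100).round(2));q=w
E
```

```text
[ 0.4287 -0.0747  0.3337] [-0.17  0.05 -0.54  0.99  0.    0.61]
[ 0.5204 -0.121 ] y,z cm 3.16 9.77
[ 0.5216 -0.1409] y,z cm -1.33 1.49
[ 0.5194 -0.1592] y,z cm -1.45 1.13
[ 0.5213 -0.1781] y,z cm -1.21 1.47
[ 0.5275 -0.1966] y,z cm -0.87 1.74
[ 0.5367 -0.2124] y,z cm -0.48 1.77
[ 0.5457 -0.224 ] y,z cm -0.19 1.45
[ 0.557  -0.2343] y,z cm 0.07 1.53
[ 0.5707 -0.2426] y,z cm 0.37 1.56
[ 0.5864 -0.2484] y,z cm 0.7 1.52
[ 0.5872 -0.2486] y,z cm 0.04 0.07
```

Request:
drive_tool([
  {"fingers":0,"translation":[0,1.1,3.25],"turn":[0,0,0]},
  {"fingers":0,"translation":[0,1.1,3.25],"turn":[0,0,0]},
  {"fingers":0,"translation":[0,1.0,3.25],"turn":[0,0,0]},
  {"fingers":0,"translation":[3,0,0],"turn":[0,0,0]},
  {"fingers":0,"translation":[0,0,0],"turn":[0,0,0]},
])

```text
t: 4.4
position: [0.5201, -0.1179, 0.3004]
eef_rot: [[-0.006, 0.701, 0.714], [0.002, 0.714, -0.701], [-1.0, -0.003, -0.005]]
wrist_force: [-0.2, 0.0, 0.6]
gripper_width: -0.0001
```

```bash
python3 snap.py scene e1 30 130 330 320
```

```text
scale 2.5 4.45 [ 0.5199 -0.1178  0.3019] [-1.   1.   0.5]
```

View pics/e1.png

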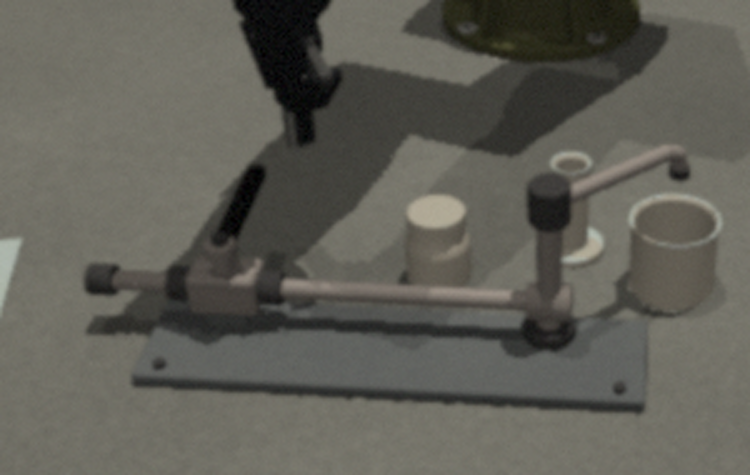

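The finger is on the jar side of the lever, at (300,140), and the lever tip is at (258,170). Descending, then sweeping it round.

Request:
drive_tool([
  {"fingers":0,"translation":[2.8,0,0],"turn":[0,0,0]},
  {"fingers":0,"translation":[2.8,0,0],"turn":[0,0,0]},
  {"fingers":0,"translation":[0,0,0],"turn":[0,0,0]},
  {"fingers":0,"translation":[0,-1.4,1.6],"turn":[0,0,0]},
  {"fingers":0,"translation":[0,-1.5,1.2],"turn":[0,0,0]},
])

```text
t: 4.95
position: [0.5211, -0.1589, 0.2496]
eef_rot: [[0.002, 0.7, 0.714], [0.001, 0.714, -0.7], [-1.0, 0.002, 0.0]]
wrist_force: [1.8, 3.1, -0.6]
gripper_width: 0.0
```

Request:
drive_tool([
  {"fingers":0,"translation":[0,-1.2,1.5],"turn":[0,0,0]},
  {"fingers":0,"translation":[0,-0.9,1.7],"turn":[0,0,0]},
  {"fingers":0,"translation":[0,-0.5,1.8],"turn":[0,0,0]},
  {"fingers":0,"translation":[0,-0.2,1.45],"turn":[0,0,0]},
  {"fingers":0,"translation":[0,0.1,1.5],"turn":[0,0,0]},
])

```text
t: 5.45
position: [0.5582, -0.235, 0.249]
eef_rot: [[-0.001, 0.702, 0.713], [0.001, 0.713, -0.702], [-1.0, 0.0, -0.001]]
wrist_force: [-1.6, 2.1, 0.5]
gripper_width: -0.0003
```

```bash
python3 snap.py scene g1 30 130 330 320
```

```text
scale 2.5 5.5 [ 0.56   -0.2363  0.2491] [ 0.7 -1.  -0.6]
```

View pics/g1.png

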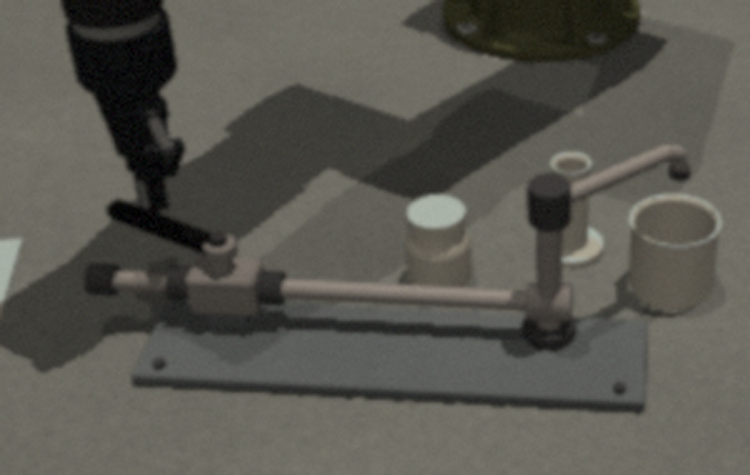

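The lever has swung most of the way and its tip is now at (118,208). I'll continue gently to the stop.

Request:
drive_tool([
  {"fingers":0,"translation":[0,0.4,1.4],"turn":[0,0,0]},
  {"fingers":0,"translation":[0,0.7,1.0],"turn":[0,0,0]},
  {"fingers":0,"translation":[0,0.3,0.4],"turn":[0,0,0]},
  {"fingers":0,"translation":[0,0,0],"turn":[0,0,0]},
])

```text
t: 5.9
position: [0.5884, -0.2445, 0.2484]
eef_rot: [[0.001, 0.702, 0.713], [-0.001, 0.713, -0.702], [-1.0, -0.0, 0.001]]
wrist_force: [-0.1, -0.5, -1.0]
gripper_width: 0.0
```

Request:
drive_tool([
  {"fingers":0,"translation":[0,0.2,0.2],"turn":[0,0,0]},
  {"fingers":0,"translation":[0,0,0],"turn":[0,0,0]},
])

```text
t: 6.1
position: [0.5906, -0.2444, 0.2481]
eef_rot: [[0.0, 0.702, 0.712], [-0.001, 0.712, -0.702], [-1.0, -0.0, 0.001]]
wrist_force: [-1.2, -0.8, 0.8]
gripper_width: -0.0002
```

```bash
python3 snap.py scene k1 30 130 330 320
```

```text
scale 2.5 6.15 [ 0.5906 -0.2444  0.2481] [-0.9 -0.7  0.8]
```

View pics/k1.png

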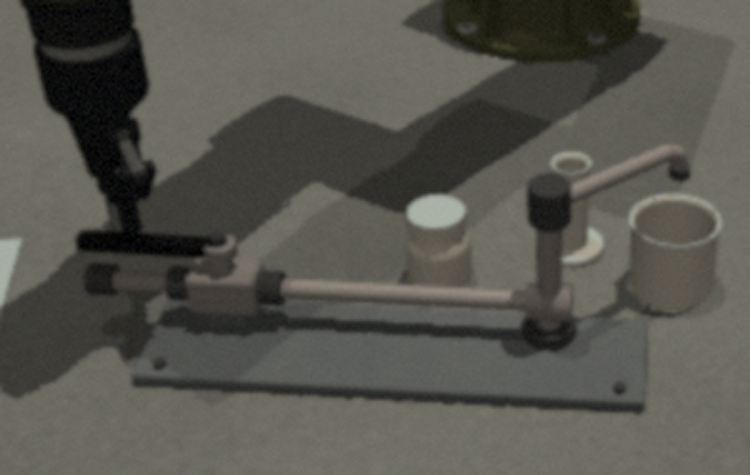

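The lever is almost in line with the pipe and I feel no stop force yet. I'll push in 2–3 mm steps until the force rises.

Request:
drive_tool([
  {"fingers":0,"translation":[0,0.2,0.2],"turn":[0,0,0]},
  {"fingers":0,"translation":[0,0,0],"turn":[0,0,0]},
])

```text
t: 6.35
position: [0.5928, -0.2444, 0.2477]
eef_rot: [[-0.002, 0.702, 0.712], [-0.0, 0.712, -0.702], [-1.0, -0.002, -0.001]]
wrist_force: [-5.2, -1.4, 3.9]
gripper_width: 0.0
```

Request:
drive_tool([
  {"fingers":0,"translation":[0,0.15,0.15],"turn":[0,0,0]},
  {"fingers":0,"translation":[0,0,0],"turn":[0,0,0]},
])

```text
t: 6.55
position: [0.5937, -0.2443, 0.2476]
eef_rot: [[-0.005, 0.702, 0.712], [-0.001, 0.712, -0.702], [-1.0, -0.004, -0.003]]
wrist_force: [-10.6, -2.5, 8.2]
gripper_width: 0.0001
```

The force rose to 10 N and the motion stalled, so the lever is on its stop. Backing off and lifting.

Request:
drive_tool([
  {"fingers":0,"translation":[0,-1,-1],"turn":[0,0,0]},
  {"fingers":0,"translation":[0,-2.5,-2.5],"turn":[0,0,0]},
  {"fingers":0,"translation":[-4,-1,-1],"turn":[0,0,0]},
  {"fingers":0,"translation":[-4,-2.5,0],"turn":[0,0,0]},
  {"fingers":0,"translation":[0,-4,0],"turn":[0,0,0]},
])

```text
t: 7.05
position: [0.4889, -0.2915, 0.3336]
eef_rot: [[0.01, 0.699, 0.715], [-0.004, 0.715, -0.699], [-1.0, 0.004, 0.01]]
wrist_force: [1.5, 0.0, -0.1]
gripper_width: -0.0004
```

Request:
drive_tool([
  {"fingers":0,"translation":[0,-4,1],"turn":[0,0,0]},
  {"fingers":0,"translation":[0,-4,1],"turn":[0,0,0]},
  {"fingers":0,"translation":[0,0,0],"turn":[0,0,0]},
  {"fingers":0,"translation":[0,0,0],"turn":[0,0,0]},
])

```text
t: 7.45
position: [0.4444, -0.3627, 0.3278]
eef_rot: [[0.001, 0.703, 0.711], [0.001, 0.711, -0.703], [-1.0, 0.001, 0.001]]
wrist_force: [0.4, 0.1, 0.6]
gripper_width: -0.0003
```

```bash
python3 snap.py top m2 100 130 480 300;python3 snap.py scene m1 30 130 430 330
```

```text
scale 2.0 7.5 [ 0.4448 -0.362   0.3277] [-0.3 -0.2 -0.6]
scale 2.0 7.55 [ 0.4451 -0.3615  0.3277] [-0.5  0.3  0.3]
```

View pics/m2.png

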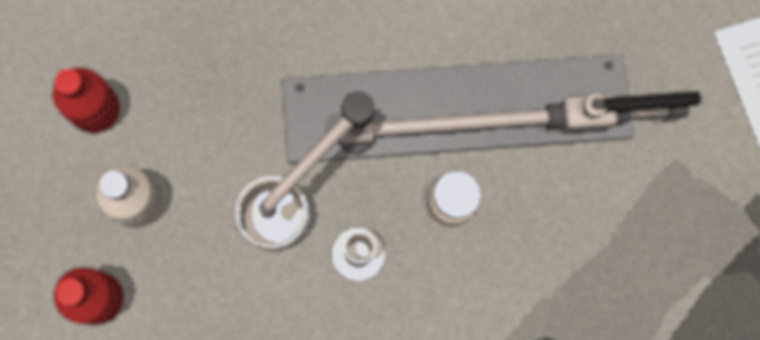

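View pics/m1.png

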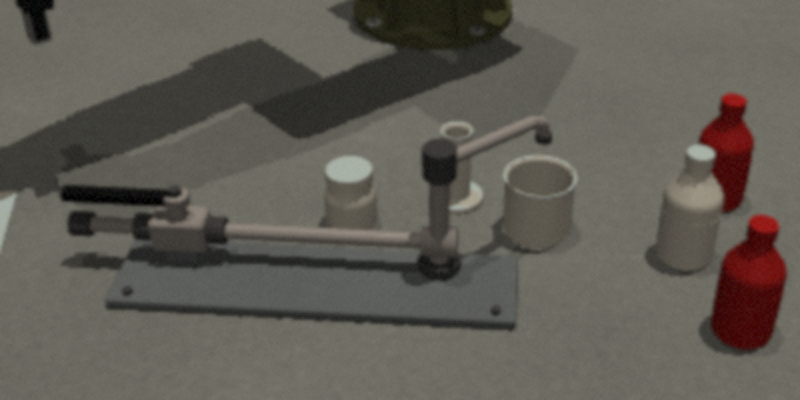

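The lever, from (597,104) to (698,99), is parallel to the pipe to within about 0.01 rad. The outlet is still over the beaker at (267,208), and the other vessels and the bottle are where they were.

```bash
python3 -c "
from cell import arm
print(arm.sign_off())"
```

```text
the job is handed in; nothing more can be done
None
```

The spout now points into the beaker and the valve is fully open. I handed the job in after about 7.6 s of the 58 s allowed.

- **Spout:** I pushed it round with the closed fingertips while the valve was still shut. From above, its angle about the hub measured -0.755 rad, against -0.77 rad for the beaker's centre. That puts the outlet about 4 mm from the middle.
- **Lever:** I then swept it open until it stopped moving and the wrist force rose to about 10 N. In the last picture it is parallel to the pipe to within about 0.01 rad.
- **Other things:** In the last pictures, the beaker, cylinder, jar and bottle look to be where they started. The arm is clear and touching nothing.

The two cameras differed by 2–3 mm on where the outlet and beaker are, which is about the calibration error. I used the top view for the final check, and no check failed.

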